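# Fit the drilled clamp bar of a phone bonding jig over its guide rod

## Robot

A 6-joint arm with a two-finger parallel gripper is mounted at the origin on the work surface. World frame = base frame: x ahead of the robot, y to its left, z up, the work surface at z = 0. Lengths are in m, angles in rad, forces in N, time in s.
With the tool pointing down it reaches from about 0.25 to 0.725 m from the base axis. Payload 9.7 kg.
Tool frame: the origin (TCP) lies on the centre line of the jaws, within the pads' length; the fingertips stand 8 mm ahead of it and the grasp point (between the pads) lies 11 mm behind it; z points along the fingers, y is the direction in which the jaws open and shut (so a half turn about z gives the same grasp; the last joint's range is limited). The gripper opens to 85 mm and grips with 20 to 120 N. Pads are 22 mm wide; open, the fingers measure 114 mm over their backs; the gripper's body (76 mm by 85 mm) begins 54 mm behind the grasp point. The pads swing forward as they close: fully open they stand 13 mm farther back than shut.
Start: joints at [1.319, 0.087, 0.176, 1.66, 0, 1.571], TCP at [0.137, 0.533, 0.239] pointing down, gripper open.
Joint ranges: [-3.13, 3.13], [-0.85, 1.81], [-1.15, 1.24], [-2.2, 2.28], [-1.44, 1.52], [-3.14, 3.14]. Speed limits (rad/s): [2.22, 2.22, 2.57, 3.14, 3.14, 3.14].

## Interface

Orientations are given as [roll, pitch, yaw] about the fixed x, y, z axes, in that order (R = Rz(yaw) Ry(pitch) Rx(roll)).
In Python, from rig import r gives the robot as it stands.
- The arm moves only by the tool arm_command, never from a script. Its argument "plan" is a list of rows, each a list of 6 numbers: the shift along the tool's x, y, z in m, then the turn, a rotation vector about the tool's x, y, z in rad. In form: [[tx, ty, tz, rx, ry, rz], ...]. A call has 1 to 8 rows; each row shifts and turns the commanded pose from where the row before left it, along the tool's axes as they then stand; what a row does not reach is not made up. A row lasts 1/8 s, in which the tool goes at most 62.5 mm and 10.7 degrees, less where a joint would pass 70% of its speed; a pose out of reach is approached as far as the arm can. A call is refused whole if a number of a shift passes 0.0625 or a number of a turn 0.188, either way. A call with a gripper value outside its range is refused whole. "grip" is the gripper's target within -1 to 1 (fully open at 1, half-way at 0, shut at -1), set as the call begins (left out, the last holds). The fingers move at their own pace and stop on an object; the grip force is fixed at half the most. Time passes only in rows, so rows that do not move let the fingers close. It gives the time, the measured TCP pose, the force and the opening at its end, in the units of the state.
- r.get_state(): the state, without advancing time (a new reading comes with each control period).
- r.get_image(name): name is "scene" or "top"; returns the picture (400x640x3 uint8, red, green, blue); there is no depth.
- r.camera_info(name): a dict with "fx", "fy", "cx", "cy" (pixels), "R" (3x3) and "t" (3): a world point X has camera coordinates R X + t. Camera axes: x right, y down, z forward; pixel columns grow to the right and rows downward; lengths in m; the calibration is good to about 2 mm. A picture is of the moment at which its call begins. camera_info takes no time and is no camera call.
- r.job_done(): hands the job in, once; it reports no verdict.
Trained networks look in the newest picture that a camera, given by its name, has taken for a name from the list of things; names that differ only in an ending like _2 or _b are one class to them, and where a whole thing is asked for, a point or a joint stands for the part that bears it (a point fixed in the world has none). Each returns a list of dicts, best first, with "conf" (0 to 1); they miss things now and then, are a little off and sometimes report something else, mostly with a low value. They report only what shows in the picture. A call takes as long as a camera call. They do not tell look-alikes from the thing itself.
- r.search_frame(target, camera): "location" ([x, y, z] in m, in the coordinates of the camera as it stood for that picture, good to about 4 mm: the middle of the surface that is visible of it).
- r.cut_out(target, camera): "region" (400x640 bool, what is visible of it).
The state is a dict: "t": time; "qpos": joint angles; "joint_velocities": joint speeds; "joint_efforts": joint torques, N m; "position": TCP position; "tool_rot": TCP orientation; "force": force on the tool from outside, world axes, zero at the start; "torque": the same for the moment, N m; "width": opening from 0.0 (shut) to 1.0 (fully open).
Only numpy, scipy, OpenCV 4.12 (cv2) and the standard library are available. Lean on these libraries where they do the work, as an engineer would, in place of code of your own. Each camera call takes 0.05 s, during which the arm holds its last target. There are 200 camera calls.

## Task

Clamp the phone in the bonding jig. Lift the aluminium clamp bar out of the black foam tray by its drilled end (the only end with finger room), lay it flat on the blue mat and let go; then take it again well away from the hole, so that the rod can pass the gripper, and lower its hole gently over the jig's tall rod, keeping it square and never letting it drop or pressing hard, until it sits fully home and flat with the pad in the middle of the phone. Let go, and leave the phone, the jar and the tools in the tray where they are.

Things in the scene. Friction and masses are not known exactly. Their poses are not given: they have to be found in the camera images.
- bar_center (a point): Centre (half-way up) of the loose aluminium clamp bar, 134 x 36 x 24 mm (x, y, z up), 0.3 kg, at first in the tray. Its long sides are flat grasping faces 36 mm apart. A square block (36 x 36 x 24 mm) with a vertical through hole forms its +x end; from it a 14 mm thick bar, top level with the block's, runs to the -x end, which has a 10 mm pad beneath: it rests level on block and pad
- bar_hole (a point): On the axis of the bar's hole (15 mm in diameter, right through), half-way up the bar, 12 mm above its bottom; 49 mm from the bar's centre towards its +x, 18 mm from the end face. Axes as the bar
- bar_pad (a point): Centre of the underside of the orange pad, 36 x 32 x 10 mm, level with the bottom of the block; 95 mm from the hole axis towards the bar's -x. Above it the bar's sides can be gripped from 10 to 24 mm above this underside. Axes as the bar
- tray: Fixed black foam tray, orange pocket floors, 200 x 180 x 32 mm; origin: centre of underside. The bar lies along tray x in a 39 mm wide pocket (floor 6 mm up), hole at x +60, y 0 mm, pad end towards -x, 2 mm below the foam top, no finger room at the pad end. A finger recess to the same floor surrounds the drilled end: x +32 to +83, y -70 to +70 mm
- mat: Blue mat, fixed, 220 x 200 mm (x, y), 3 mm thick; origin: centre of its underside, on the bench
- jig: Fixed grey jig, base 168 x 170 x 12 mm; origin: centre of its underside. A tall steel rod stands at x +56, y 0 mm; the phone lies with its centre at x -39, y 0 mm, long side along the jig's y, face 20 mm above the bench. The fitted bar runs along the jig's x, its +x (drilled) end towards the jig's +x
- rod_seat (a point): On the rod's axis, on top of the dark 30 mm collar at its foot, 20 mm above the bench (level with the phone's face): the bottom of the bar's block rests here. Axes as the jig. The rod is 12 mm in diameter
- rod_tip (a point): Top of the rod, 153 mm above the collar; its last 10 mm taper to 4 mm in diameter
- press_point (a point): Place on the phone's face, 95 mm from the rod towards the jig's -x, where the middle of the pad must rest
- phone: Loose phone, white with a black face, 72 x 150 x 8 mm, lying in low blue stops on the jig; origin: centre of its underside. Stays there
- screwdriver: Small red-handled screwdriver, 100 mm, loose in a narrow tray pocket at tray y +45 mm. Leave alone
- tweezers: Steel tweezers, 95 mm, loose in a narrow tray pocket at tray y -45 mm. Leave alone
- jar: Small jar with green cap, 48 mm in diameter, about 50 mm high, standing on the bench beyond the mat; origin: centre of its underside. Leave alone
Not all that is in view belongs to the job. Of the things shaped like the part that bears bar_center, the aluminium one is meant.

How it is judged:
On the way, in this order (a step that is already met when the one before it is completed fails the run):
1. the clamp bar lies flat on the blue mat, let go (x of bar_center in the frame of mat between -0.11 and 0.11 m and y of bar_center in the frame of mat between -0.1 and 0.1 m and height (world z) of bar_center below 0.019 m and angle between bar_center's own z axis and vertical below 0.08 rad and contact force between the fingers and clamp_bar below 0.1 N and linear speed of clamp_bar below 0.03 m/s), for 0.2 s.
2. the bar's hole is over the rod, on its way down, square (horizontal distance between bar_hole and rod_seat below 0.006 m and z of bar_hole in the frame of rod_seat between 0.02 and 0.145 m and angle between bar_center's own z axis and vertical below 0.12 rad), for 0.2 s.
At the end, for the whole second after the job is handed in: The clamp bar sits on the rod's collar (within 2.5 mm of home, hole within 4 mm of the rod's axis), level within 2 degrees, its pad within 16 mm of the middle of the phone, released and at rest; the phone is within 10 mm of its place, and the jar and the tools in the tray within 30 mm of theirs (horizontal distance between bar_hole and rod_seat below 0.004 m and z of bar_hole in the frame of rod_seat between 0.009 and 0.0145 m and angle between bar_center's own z axis and vertical below 0.035 rad and horizontal distance between bar_pad and press_point below 0.016 m and horizontal distance between phone and press_point below 0.01 m and distance of each of jar, screwdriver, tweezers from where it was at the start of the episode below 0.03 m and linear speed of clamp_bar below 0.02 m/s and contact force between the fingers and clamp_bar below 0.1 N); the robot touches nothing.
It fails at once if the bar drops or is rammed down the rod (faster than 0.35 m/s with its hole over the rod) (horizontal distance between bar_hole and rod_seat below 0.008 m and z of bar_hole in the frame of rod_seat below 0.16 m and linear speed of clamp_bar above 0.35 m/s).
It fails at once if the phone is pressed hard (more than 40 N) by the bar (contact force between clamp_bar and phone above 40 N).
It fails at once if the phone is shifted by more than 20 mm (distance of phone from where it was at the start of the episode above 0.02 m).
It fails at once if the jar, the screwdriver or the tweezers is shifted by more than 40 mm (distance of any of jar, screwdriver, tweezers from where it was at the start of the episode above 0.04 m).
It also fails if it takes over 70 s, if anything falls off the work surface, if the arm or the gripper's body presses on something with over 40 N, if the wrist force passes 120 N, or if a joint passes its speed limit or range.

## Working session

There is one attempt and no reset: what is moved stays moved. The work goes in short steps, Python scripts to look and compute and a tool call to move; the robot and the scene stay as the last step left them, time stands still between calls to the robot, and variables do not carry over. Pictures are saved under pics/ and viewed, on a budget of 10 in all, crops included, one or two more only if the job needs it, and the job is handed in when it is done.

Besides the shell and the picture viewer there is one more tool, called after "Emit:" by a JSON object that holds its "name" and its "arguments", one argument or row to a line. arm_command: Moves the arm, as the interface text tells. Its arguments: {"type":"object","properties":{"plan":{"type":"array"},"grip":{"type":"number"}},"required":["plan"]}

```bash
ls; mkdir -p pics
cat > h.py <<'E'
import numpy as np, cv2
from rig import r
def world(cam,p):
    c=r.camera_info(cam); return np.array(c["R"]).T@(np.array(p)-np.array(c["t"]))
def ray(cam,u,v,z):
    c=r.camera_info(cam);R=np.array(c["R"]);t=np.array(c["t"])
    o=-R.T@t; d=R.T@np.array([(u-c["cx"])/c["fx"],(v-c["cy"])/c["fy"],1]); return o+d*(z-o[2])/d[2]
def proj(cam,X):
    c=r.camera_info(cam); p=np.array(c["R"])@np.array(X)+np.array(c["t"]); return np.array([c["fx"]*p[0]/p[2]+c["cx"],c["fy"]*p[1]/p[2]+c["cy"]])
E
python3 - <<'E'
from h import *
for c in ["scene","top"]:
    im=r.get_image(c); cv2.imwrite(f"pics/{c}0.png",im[:,:,::-1])
    i=r.camera_info(c); print(c,i["fx"],-np.array(i["R"]).T@np.array(i["t"]))
    for n in ["bar_center","bar_hole","bar_pad","tray","mat","jig","rod_seat","rod_tip","phone","jar","screwdriver","tweezers"]:
        try: print(n,[(round(d["conf"],2),world(c,d["location"]).round(3).tolist(),proj(c,world(c,d["location"])).round().tolist()) for d in r.search_frame(n,c)][:3])
        except Exception as e: print(n,e)
s=r.get_state(); print(s)
E
```

```text
pics
scene 454.66034698749604 [1.21463581 0.09181638 1.14719768]
bar_center [(0.97, [0.709, 0.379, 0.023], [442.0, 260.0]), (0.81, [0.508, 0.327, 0.028], [422.0, 193.0])]
bar_hole [(0.95, [0.511, 0.336, 0.031], [425.0, 194.0]), (0.91, [0.71, 0.376, 0.022], [441.0, 261.0])]
bar_pad [(0.82, [0.507, 0.331, 0.027], [423.0, 194.0])]
tray [(0.81, [0.506, 0.321, 0.031], [420.0, 192.0]), (0.46, [0.476, 0.28, 0.028], [405.0, 183.0])]
mat [(0.58, [0.532, -0.001, -0.0], [308.0, 196.0]), (0.37, [0.451, -0.299, 0.019], [213.0, 161.0])]
jig [(0.73, [0.536, -0.289, 0.015], [210.0, 186.0]), (0.49, [0.782, 0.02, 0.05], [305.0, 269.0])]
rod_seat [(0.86, [0.533, -0.287, 0.011], [212.0, 185.0])]
rod_tip [(0.89, [0.539, -0.287, 0.009], [211.0, 187.0])]
phone [(0.88, [0.453, -0.3, 0.021], [212.0, 161.0])]
jar [(0.69, [0.538, -0.286, 0.01], [211.0, 187.0]), (0.62, [0.781, 0.02, 0.049], [305.0, 269.0])]
screwdriver []
tweezers [(0.59, [0.478, 0.282, 0.029], [406.0, 183.0])]
top 461.60969936102583 [0.46247125 0.01096449 1.16968308]
bar_center [(0.9, [0.702, 0.382, 0.026], [180.0, 164.0]), (0.73, [0.495, 0.32
[... 770 characters left out ...]
 [(0.65, [0.467, 0.274, 0.03], [217.0, 258.0])]
{'t': 1.3, 'qpos': array([1.31901701e+00, 8.69447831e-02, 1.75877571e-01, 1.65981469e+00,
       3.57719613e-05, 1.57079622e+00]), 'joint_velocities': array([-0.00230745,  0.00060367,  0.00124031,  0.00096466, -0.00057722,
        0.00083379]), 'joint_efforts': array([ 5.41388872e-04, -5.20099211e+01,  4.64859402e+01,  1.61798518e-03,
        3.90761727e-05, -1.59006743e-05]), 'position': array([0.13700731, 0.53264871, 0.23924802]), 'tool_rot': array([-3.14150708e+00, -3.57719704e-05,  2.88981344e+00]), 'force': array([ 0.05745707, -0.12705798, -0.78791787]), 'torque': array([-0.01378245,  0.01467571, -0.0896352 ]), 'width': 0.9987165655564751}
```

View pics/top0.png

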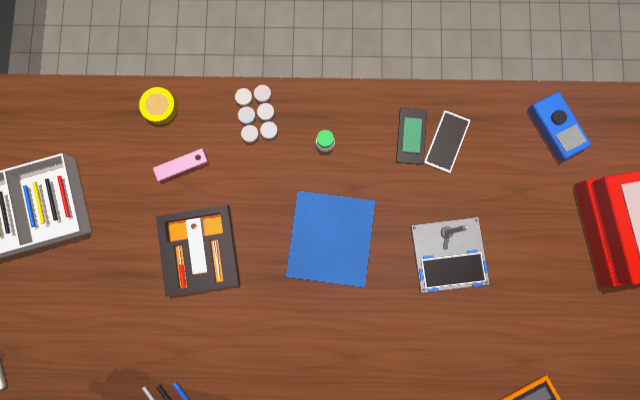

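View pics/scene0.png

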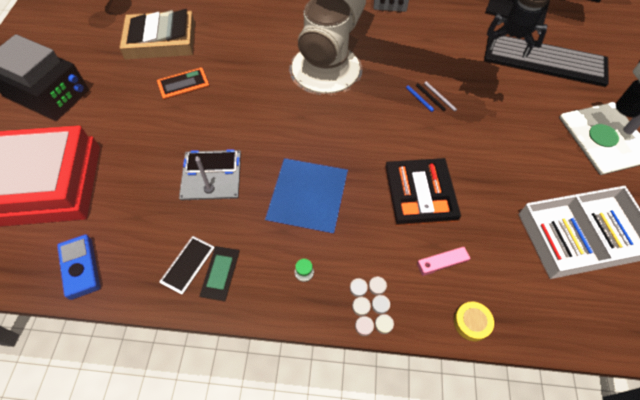

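The top view shows the tray bar at (196,246), bright metal in the black tray, and a pink look-alike at (180,165) loose on the bench. The tray one fits the description. The jig is at (450,255), the mat at (331,239) and the jar at (325,140). I'll confirm with one enlarged crop and measure outlines.

Run:
```python
from h import *
im=r.get_image("top")[:,:,::-1].copy()
a=cv2.resize(im[145:305,145:245],None,fx=3.75,fy=3.75,interpolation=cv2.INTER_CUBIC)
b=cv2.resize(im[205:305,400:500],None,fx=4,fy=4,interpolation=cv2.INTER_CUBIC)
o=np.zeros((600,780,3),np.uint8); o[:600,:375]=a; o[:400,378:778]=b
cv2.imwrite("pics/crop1.png",o)
def poly(name,mask,z,cam="top"):
    cs,_=cv2.findContours(mask.astype(np.uint8),cv2.RETR_EXTERNAL,cv2.CHAIN_APPROX_NONE)
    if not cs: print(name,'none');return
    c=max(cs,key=cv2.contourArea); w=np.array([ray(cam,u,v,z)[:2] for u,v in c[:,0]],np.float32)
    (x,y),s,an=cv2.minAreaRect(w); print(cam,name,"c",round(x,4),round(y,4),"size",np.round(s,4),"ang",round(an,2))
for cam in ["top","scene"]:
    g=r.get_image(cam); hsv=cv2.cvtColor(g,cv2.COLOR_RGB2HSV); H,S,V=[hsv[...,i].astype(int) for i in range(3)]
    vv,uu=np.mgrid[:400,:640]
    def box(x0,x1,y0,y1): return (uu>x0)&(uu<x1)&(vv>y0)&(vv<y1)
    T=dict(top=(box(145,245,195,305),box(280,385,185,295),box(400,500,205,305)),scene=(box(375,475,150,230),box(255,360,150,240),box(165,250,140,210)))[cam]
    poly("bar",T[0]&(S<60)&(V>130),.030,cam)
    poly("tray",T[0]&((S<90)),.032,cam)
    poly("mat",T[1]&(H>95)&(H<125)&(S>120),.003,cam)
    poly("phone",T[2]&(V<60),.020,cam)
    poly("jig",T[2]&~((H<20)&(S>90)),.012,cam)
    for n in ["bar_center","jig","tray","phone"]:
        for d in r.cut_out(n,cam)[:2]:
            poly("net "+n+str(round(d["conf"],2)),d["region"],{"bar_center":.03,"jig":.012,"tray":.032,"phone":.02}[n],cam)
```

```text
top bar c 0.4965 0.3261 size [0.1363 0.0408] ang 9.9
top tray c 0.4862 0.3239 size [0.2004 0.1837] ang 10.6
top mat c 0.5231 -0.0045 size [0.1988 0.2192] ang 83.71
top phone c 0.4295 -0.3669 size [0. 0.] ang 0.0
top jig c 0.488 -0.3001 size [0.1697 0.1725] ang 8.28
top net bar_center0.88 c 0.7004 0.3768 size [0.0426 0.1392] ang 21.13
top net bar_center0.82 c 0.4981 0.3253 size [0.1343 0.0414] ang 10.09
top net jig0.7 c 0.4898 -0.3001 size [0.1631 0.1713] ang 8.28
top net jig0.58 c 0.4996 0.331 size [0.1382 0.0446] ang 8.39
top net tray0.97 c 0.4871 0.3226 size [0.1993 0.1864] ang 10.63
top net tray0.54 c 0.4512 -0.3054 size [0.0728 0.1504] ang 9.28
top net phone0.81 c 0.4498 -0.306 size [0.0741 0.1504] ang 7.88
top net phone0.34 c 0.4977 0.3274 size [0.1378 0.0447] ang 9.14
scene bar c 0.5007 0.3287 size [0.1398 0.0414] ang 9.51
scene tray c 0.4954 0.3255 size [0.2053 0.181 ] ang 10.28
scene mat c 0.5274 -0.003 size [0.197  0.2171] ang 83.66
scene phone c 0.4524 -0.3059 size [0.0556 0.1343] ang 8.21
scene jig c 0.4922 -0.2999 size [0.1782 0.1753] ang 8.06
scene net bar_center0.98 c 0.5035 0.3296 size [0.1388 0.0438] ang 6.87
scene net bar_center0.94 c 0.7108 0.381 size [0.0477 0.1452] ang 23.94
scene net jig0.95 c 0.4985 -0.2968 size [0.1658 0.1703] ang 8.06
scene net jig0.53 c 0.7687 0.014 size [0.0619 0.0504] ang 5.89
scene net tray0.88 c 0.4983 0.325 size [0.2213 0.1918] ang 10.61
scene net phone0.57 c 0.4542 -0.3027 size [0.0776 0.1493] ang 5.97
```

View pics/crop1.png

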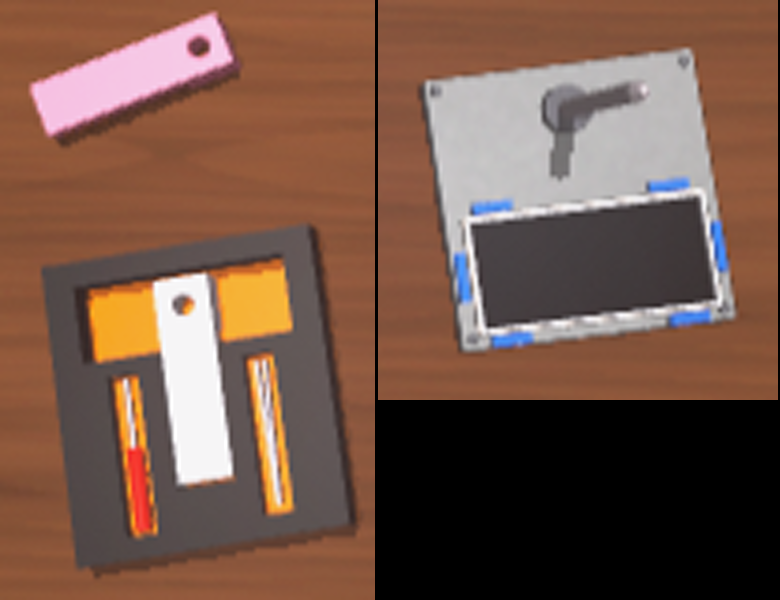

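The crop confirms it: the white-metal bar lies in the black tray with its hole at crop (183,303), which is px (193.8,225.8). The pink one is the decoy. The rod tip is at px ~(464.8,228) and the collar at ~(447,232).

Run:
```python
from h import *
A=lambda u,v,z: ray("top",145+u/3.75-.4,145+v/3.75-.4,z)[:2]
B=lambda u,v,z: ray("top",400+(u-378)/4-.4,205+v/4-.4,z)[:2]
an=lambda p,q: np.degrees(np.arctan2(*(q-p)[::-1])).round(2)
print("hole",A(183,304,.030).round(4))
for n,p,q in [("barL",(178,486),(152,282)),("barR",(234,478),(207,272)),("trayL",(78,568),(42,268)),("trayR",(354,525),(310,227))]: print(n,an(A(*p,.03),A(*q,.03)),A(*p,.03).round(4),A(*q,.03).round(4))
print("tray top edge",an(A(310,227,.032),A(42,268,.032))-90)
print("bar c",((A(178,486,.03)+A(152,282,.03)+A(234,478,.03)+A(207,272,.03))/4).round(4))
C=[(425,82),(690,50),(736,318),(464,350)];P=[B(*c,.012) for c in C];print("jig",np.mean(P,0).round(4),an(P[3],P[0]),an(P[2],P[1]),an(P[1],P[0])-90,an(P[2],P[3])-90)
print("tip",B(640,91,.170).round(4),"collar",B(565,108,.02).round(4))
j=np.mean(P,0)
for a in (7.5,8.2): print("rod from jig",(j+.056*np.array([np.cos(np.radians(a)),np.sin(np.radians(a))])).round(4))
# scene: rod
import itertools
for n in ["rod_tip","rod_seat"]: print(n,proj("scene",[.543,-.292,.173 if n=="rod_tip" else .02]).round(1))
s=r.get_image("scene")[135:215,165:255,::-1]; cv2.imwrite("pics/s1.png",cv2.resize(s,None,fx=7,fy=7,interpolation=cv2.INTER_CUBIC))
```

```text
hole [0.5455 0.3367]
barL 10.45 [0.4262 0.3335] [0.5598 0.3581]
barR 10.42 [0.4322 0.297 ] [0.5671 0.3218]
trayL 10.47 [0.372  0.3961] [0.5677 0.4323]
trayR 10.9 [0.4036 0.217 ] [0.5986 0.2545]
tray top edge 9.849999999999994
bar c [0.4963 0.3276]
jig [ 0.4884 -0.3011] 8.01 8.44 8.040000000000006 7.890000000000001
tip [ 0.5434 -0.2924] collar [ 0.544  -0.2914]
rod from jig [ 0.5439 -0.2938]
rod from jig [ 0.5438 -0.2932]
rod_tip [196.8 155.5]
rod_seat [208.5 186.4]
```

View pics/s1.png

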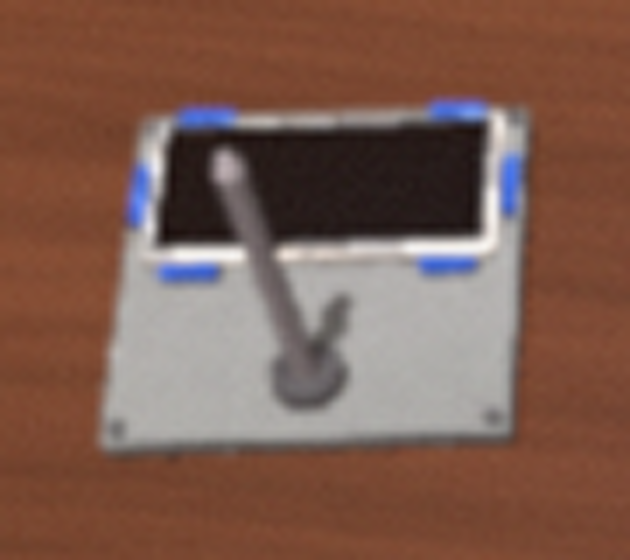

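Both cameras agree within 2–4 mm, and the tray, jig, mat and phone are consistent with their given sizes. Estimates:

| Item | Position (x, y) | Yaw |
|---|---|---|
| Bar hole | (0.547, 0.336) | 10.4° |
| Rod | (0.545, -0.292) | 8.1° |
| Mat | (0.525, -0.004) | – |

First I'll turn the tool to yaw 10.4°, so that joint 6 also suits the jig.

Emit:
{"name": "arm_command", "arguments": {
  "plan": [
    [0,0,0,0,0,0.1805],
    [0,0,0,0,0,0.1805],
    [0,0,0,0,0,0.1805],
    [0,0,0,0,0,0.1805],
    [0,0,0,0,0,0.1805],
    [0,0,0,0,0,0.1805],
    [0,0,0,0,0,0.1805],
    [0,0,0,0,0,0.1805]
  ],
  "grip": 1
}}

```text
t: 2.9
position: [0.137, 0.5326, 0.2393]
tool_rot: [3.142, 0.0, 1.44]
force: [-0.6, -0.5, 0.3]
width: 1.0
```

Emit:
{"name": "arm_command", "arguments": {
  "plan": [
    [0,0,0,0,0,0.1805],
    [0,0,0,0,0,0.1805],
    [0,0,0,0,0,0.1805],
    [0,0,0,0,0,0.1805],
    [0,0,0,0,0,0.1805],
    [0,0,0,0,0,0.1805],
    [0,0,0,0,0,0.1805],
    [0,0,0,0,0,0]
  ]
}}

```text
t: 3.9
position: [0.3775, 0.3532, 0.2392]
tool_rot: [-2.938, 0.111, 0.645]
force: [-0.7, 0.9, 0.1]
width: 0.999
```

```bash
cat >> h.py <<'E'
from scipy.spatial.transform import Rotation as Ro
def togo(p):
    s=r.get_state(); R=Ro.from_euler('xyz',s["tool_rot"]); d=np.array(p)-s["position"]
    print("t",s["t"],"pos",s["position"].round(4),"rpy",np.degrees(s["tool_rot"]).round(2),"F",s["force"].round(1),"w",round(s["width"],3),"tool shift",R.inv().apply(d).round(4))
E
python3 -c "
from h import *
togo([.539,.3346,.12]); print(r.get_state()['qpos'])"
```

```text
t 3.9 pos [0.3775 0.3532 0.2392] rpy [-168.33    6.36   36.93] F [-0.7  0.9  0.1] w 0.999 tool shift [0.1304 0.1309 0.0806]
[0.64355154 0.10825034 0.18272574 1.75651731 0.2035926  3.14061815]
```

Joint 6 runs the opposite way to what I assumed and hit its limit, which tilted the tool. It did no harm. The half-turn-equivalent yaw of -169.6° suits both the tray and the jig, so I'll compute the turn back to that.

```bash
python3 -c "
from h import *
R=Ro.from_euler('xyz',r.get_state()['tool_rot']);T=Ro.from_euler('xyz',[np.pi,0,np.radians(190.4)])
T0=Ro.from_euler('xyz',[np.pi,0,R.as_euler('xyz')[2]])
print('level',(R.inv()*T0).as_rotvec(),'then z',np.radians(190.4)-R.as_euler('xyz')[2],'all',(R.inv()*T).as_rotvec())"
```

```text
level [-0.20348945  0.11066409 -0.01131022] then z 2.6785950601149375 all [-0.21276527 -0.23794269 -2.67405026]
```

Emit:
{"name": "arm_command", "arguments": {
  "plan": [
    [0,0,0,-0.0142,-0.0159,-0.1783],
    [0,0,0,-0.0142,-0.0159,-0.1783],
    [0,0,0,-0.0142,-0.0159,-0.1783],
    [0,0,0,-0.0142,-0.0159,-0.1783],
    [0,0,0,-0.0142,-0.0159,-0.1783],
    [0,0,0,-0.0142,-0.0159,-0.1783],
    [0,0,0,-0.0142,-0.0159,-0.1783],
    [0,0,0,-0.0142,-0.0159,-0.1783]
  ]
}}

```text
t: 4.9
position: [0.3749, 0.3563, 0.2396]
tool_rot: [-3.007, -0.03, 2.085]
force: [-0.2, -0.6, -0.2]
width: 0.997
```

Emit:
{"name": "arm_command", "arguments": {
  "plan": [
    [0,0,0,-0.0142,-0.0159,-0.1783],
    [0,0,0,-0.0142,-0.0159,-0.1783],
    [0,0,0,-0.0142,-0.0159,-0.1783],
    [0,0,0,-0.0142,-0.0159,-0.1783],
    [0,0,0,-0.0142,-0.0159,-0.1783],
    [0,0,0,-0.0142,-0.0159,-0.1783],
    [0,0,0,-0.0142,-0.0159,-0.1783],
    [0,0,0,0,0,0]
  ]
}}

```text
t: 5.9
position: [0.3748, 0.356, 0.24]
tool_rot: [3.141, 0.002, -2.953]
force: [-0.2, 0.5, -0.6]
width: 1.0
```

```bash
cat >> h.py <<'E'
def turn(yaw):
    s=r.get_state();R=Ro.from_euler('xyz',s['tool_rot']);T=Ro.from_euler('xyz',[np.pi,0,np.radians(yaw)])
    print('turn',(R.inv()*T).as_rotvec().round(4))
E
python3 -c "
from h import *
togo([.539,.3346,.12]); turn(190.4); print(r.get_state()['qpos'])"
```

```text
t 5.9 pos [0.3748 0.356  0.24  ] rpy [ 1.7995e+02  1.1000e-01 -1.6921e+02] F [-0.2  0.5 -0.6] w 1.0 tool shift [-0.1571 -0.0518  0.1202]
turn [0.0008 0.0018 0.0068]
[ 7.59851221e-01  5.63965136e-03  9.28999249e-02  1.65607917e+00
 -3.32723261e-04  5.71542039e-01]
```

Emit:
{"name": "arm_command", "arguments": {
  "plan": [
    [-0.0393,-0.013,0.02,0.0008,0.0018,0.0068],
    [-0.0393,-0.013,0.02,0,0,0],
    [-0.0393,-0.013,0.02,0,0,0],
    [-0.0393,-0.013,0.02,0,0,0],
    [0,0,0.02,0,0,0],
    [0,0,0,0,0,0],
    [0,0,0,0,0,0]
  ]
}}

```text
t: 6.78
position: [0.5392, 0.3335, 0.1405]
tool_rot: [-3.141, -0.0, -2.961]
force: [0.8, 1.2, 0.6]
width: 1.001
```

```bash
python3 -c "
from h import *
togo([.539,.3346,.015]); turn(190.4)
a=r.get_image('top')[170:320,130:280,::-1]; b=r.get_image('scene')[120:270,360:510,::-1]
cv2.imwrite('pics/g1.png',cv2.resize(np.hstack([a,b]),None,fx=2.66,fy=2.66,interpolation=cv2.INTER_CUBIC))"
```

```text
t 6.775 pos [0.5392 0.3335 0.1405] rpy [-179.99   -0.   -169.67] F [0.8 1.2 0.6] w 1.001 tool shift [-0.      0.0011  0.1255]
turn [-0.0002 -0.0001 -0.0013]
```

View pics/g1.png

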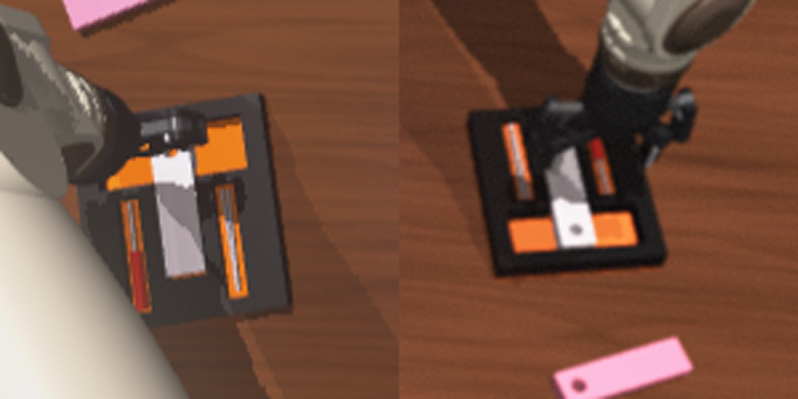

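The gripper is over the drilled end with one finger on each side of the bar, within the recess. Descending.

Emit:
{"name": "arm_command", "arguments": {
  "plan": [
    [0,0.001,0.03,0,0,0],
    [0,0,0.03,0,0,0],
    [0,0,0.025,0,0,0],
    [0,0,0.02,0,0,0],
    [0,0,0.01,0,0,0],
    [0,0,0.005,0,0,0],
    [0,0,0,0,0,0],
    [0,0,0,0,0,0]
  ]
}}

```text
t: 7.88
position: [0.5396, 0.3341, 0.0204]
tool_rot: [-3.142, 0.0, -2.96]
force: [0.4, 0.2, -0.1]
width: 1.002
```

Emit:
{"name": "arm_command", "arguments": {
  "plan": [
    [0,0,0.005,0,0,0],
    [0,0,0,0,0,0]
  ],
  "grip": 0.1
}}

```text
t: 8.12
position: [0.539, 0.3337, 0.0142]
tool_rot: [-3.141, -0.001, -2.96]
force: [0.1, -0.9, -0.2]
width: 0.603
```

Emit:
{"name": "arm_command", "arguments": {
  "plan": [
    [0,0,0,0,0,0],
    [0,0,0,0,0,0],
    [0,0,0,0,0,0],
    [0,0,0,0,0,0],
    [0,0,0,0,0,0],
    [0,0,0,0,0,0]
  ],
  "grip": -0.1
}}

```text
t: 8.88
position: [0.5392, 0.3339, 0.0146]
tool_rot: [-3.141, -0.001, -2.96]
force: [-0.8, 0.5, 0.1]
width: 0.452
```

```bash
python3 -c "
from h import *
togo([.539,.3346,.015]); turn(190.4)"
```

```text
t 8.875 pos [0.5392 0.3339 0.0146] rpy [-1.7998e+02 -4.0000e-02 -1.6962e+02] F [-0.8  0.5  0.1] w 0.452 tool shift [ 0.      0.0007 -0.0004]
turn [-0.0004 -0.0007 -0.0003]
```

Emit:
{"name": "arm_command", "arguments": {
  "plan": [
    [0,0,0,0,0,0],
    [0,0,0,0,0,0],
    [0,0,0,0,0,0],
    [0,0,0,0,0,0]
  ],
  "grip": -0.4
}}

```text
t: 9.38
position: [0.5394, 0.3339, 0.0149]
tool_rot: [-3.141, -0.0, -2.96]
force: [0.8, -0.4, 5.1]
width: 0.408
```

Emit:
{"name": "arm_command", "arguments": {
  "plan": [
    [0,0,-0.005,0,0,0],
    [0,0,-0.01,0,0,0],
    [0,0,-0.01,0,0,0],
    [0,0,-0.015,0,0,0],
    [0,0,-0.02,0,0,0],
    [0,0,-0.02,0,0,0],
    [0,0,0,0,0,0]
  ],
  "grip": -1
}}

```text
t: 10.25
position: [0.5403, 0.3345, 0.0973]
tool_rot: [3.141, 0.003, -2.96]
force: [0.0, 0.8, -3.2]
width: 0.409
```

```bash
python3 -c "
from h import *
togo([.6,0,.1]); turn(190.4)
a=r.get_image('top')[170:320,130:280,::-1]; b=r.get_image('scene')[120:270,360:510,::-1]
cv2.imwrite('pics/g2.png',cv2.resize(np.hstack([a,b]),None,fx=2.66,fy=2.66,interpolation=cv2.INTER_CUBIC))"
```

```text
t 10.25 pos [0.5403 0.3345 0.0973] rpy [ 1.7995e+02  1.7000e-01 -1.6961e+02] F [ 0.   0.8 -3.2] w 0.409 tool shift [ 0.0015 -0.3398 -0.003 ]
turn [ 0.0009  0.003  -0.0002]
```

View pics/g2.png

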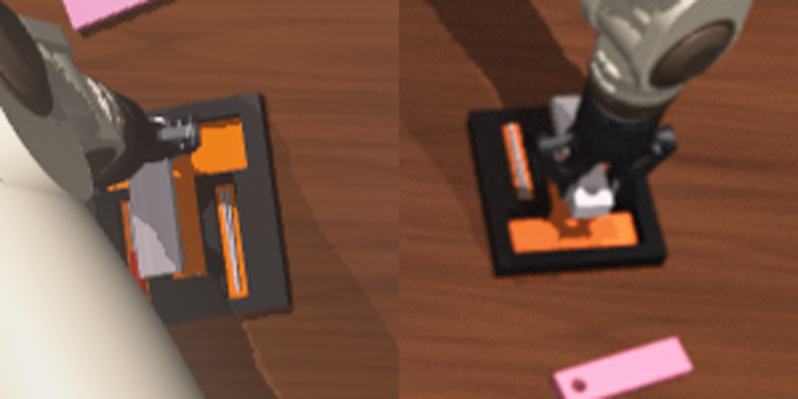

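The bar is held at the drilled end: width 0.409 (about 35 mm), weight reading about 3 N. Moving to the mat.

Emit:
{"name": "arm_command", "arguments": {
  "plan": [
    [0.005,-0.03,-0.01,0,0,0],
    [0.005,-0.05,-0.01,0,0,0],
    [0.005,-0.05,0,0,0,0],
    [0.005,-0.05,0,0,0,0],
    [0.005,-0.05,0,0,0,0],
    [0.005,-0.05,0,0,0,0],
    [0.005,-0.03,0,0,0,0],
    [0,-0.02,0,0,0,0]
  ]
}}

```text
t: 11.35
position: [0.5639, 0.0016, 0.1139]
tool_rot: [-3.141, -0.002, -2.962]
force: [0.5, 0.2, -2.7]
width: 0.402
```

Emit:
{"name": "arm_command", "arguments": {
  "plan": [
    [0,0,0.02,0,0,0.02],
    [0,0,0.025,0,0,0.02],
    [0,0,0.02,0,0,0],
    [0,0,0.015,0,0,0],
    [0,0,0,0,0,0],
    [0,0,0,0,0,0]
  ]
}}

```text
t: 12.1
position: [0.5647, 0.0031, 0.0355]
tool_rot: [-3.141, 0.0, -3.0]
force: [-0.5, -0.5, -1.6]
width: 0.405
```

```bash
python3 -c "
from h import *
togo([.5655,.003,.0122]); turn(188.1)"
```

```text
t 12.1 pos [0.5647 0.0031 0.0355] rpy [-1.7997e+02  1.0000e-02 -1.7189e+02] F [-0.5 -0.5 -1.6] w 0.405 tool shift [-0.0008 -0.0002  0.0233]
turn [-0.0006  0.0002  0.0001]
```

Emit:
{"name": "arm_command", "arguments": {
  "plan": [
    [0,0,0.008,0,0,0],
    [0,0,0.006,0,0,0],
    [0,0,0.004,0,0,0],
    [0,0,0.003,0,0,0],
    [0,0,0.001,0,0,0],
    [0,0,0,0,0,0],
    [0,0,0,0,0,0]
  ]
}}

```text
t: 12.98
position: [0.5643, 0.0029, 0.0129]
tool_rot: [-3.141, -0.0, -3.0]
force: [-0.4, 0.7, -3.0]
width: 0.405
```

```bash
python3 -c "
from h import *
togo([.5655,.003,.0122]); turn(188.1)"
```

```text
t 12.975 pos [0.5643 0.0029 0.0129] rpy [-1.7997e+02 -2.0000e-02 -1.7191e+02] F [-0.4  0.7 -3. ] w 0.405 tool shift [-0.0012 -0.0001  0.0007]
turn [-0.0006 -0.0004 -0.0001]
```

Emit:
{"name": "arm_command", "arguments": {
  "plan": [
    [0,0,0.001,0,0,0],
    [0,0,0,0,0,0],
    [0,0,0,0,0,0]
  ]
}}

```text
t: 13.35
position: [0.5644, 0.003, 0.0119]
tool_rot: [-3.141, -0.0, -3.0]
force: [0.7, 0.8, -0.6]
width: 0.411
```

Emit:
{"name": "arm_command", "arguments": {
  "plan": [
    [0,0,0,0,0,0],
    [0,0,0,0,0,0],
    [0,0,0,0,0,0],
    [0,0,0,0,0,0],
    [0,0,0,0,0,0]
  ],
  "grip": 0.6
}}

```text
t: 13.98
position: [0.5642, 0.003, 0.0117]
tool_rot: [-3.141, -0.001, -3.0]
force: [1.0, 0.5, -1.4]
width: 0.8
```

Emit:
{"name": "arm_command", "arguments": {
  "plan": [
    [0,0,-0.02,0,0,0],
    [0,0,-0.03,0,0,0],
    [0,0,-0.04,0,0,0],
    [-0.04,0,-0.04,0,0,0],
    [-0.05,0,-0.03,0,0,0],
    [0,0.05,0,0,0,0],
    [0,0.05,0,0,0,0],
    [0,0.05,0,0,0,0]
  ]
}}

```text
t: 14.98
position: [0.6322, 0.1656, 0.1713]
tool_rot: [-3.141, -0.001, -3.001]
force: [0.4, 0.0, -0.6]
width: 0.801
```

Emit:
{"name": "arm_command", "arguments": {
  "plan": [
    [0,0.05,0,0,0,0],
    [0,0.05,0,0,0,0],
    [0,0,0,0,0,0]
  ]
}}

```text
t: 15.35
position: [0.6173, 0.2666, 0.171]
tool_rot: [-3.141, -0.001, -2.996]
force: [-0.0, -0.9, -0.4]
width: 0.797
```

```bash
cat >> h.py <<'E'
def rect(cam,m,z):
    cs,_=cv2.findContours(m.astype(np.uint8),cv2.RETR_EXTERNAL,cv2.CHAIN_APPROX_NONE); c=max(cs,key=cv2.contourArea)
    w=np.array([ray(cam,u,v,z)[:2] for u,v in c[:,0]],np.float32); (x,y),s,an=cv2.minAreaRect(w); print(cam,"c",round(x,4),round(y,4),np.round(s,4),round(an,2))
E
python3 -c "
from h import *
togo([.5655,.003,.0122])
for cam in ['top','scene']:
    g=r.get_image(cam); hsv=cv2.cvtColor(g,cv2.COLOR_RGB2HSV); u0,u1,v0,v1=(280,385,185,295) if cam=='top' else (255,360,150,240)
    m=np.zeros((400,640),bool); m[v0:v1,u0:u1]=((hsv[...,1]<90)&(hsv[...,2]>100))[v0:v1,u0:u1]; rect(cam,m,.027)
    i=g[v0-10:v0+110,u0-10:u0+120,::-1]; (globals().__setitem__('a',i) if cam=='top' else cv2.imwrite('pics/m1.png',cv2.resize(np.hstack([a,i]),None,fx=3,fy=3,interpolation=cv2.INTER_CUBIC)))
"
```

```text
t 15.35 pos [0.6173 0.2666 0.171 ] rpy [-1.7999e+02 -7.0000e-02 -1.7167e+02] F [-0.  -0.9 -0.4] w 0.797 tool shift [ 0.0892 -0.2533  0.159 ]
top c 0.5219 -0.0023 [0.1371 0.0378] 7.46
scene c 0.5306 -0.0005 [0.1498 0.0407] 6.87
```

View pics/m1.png

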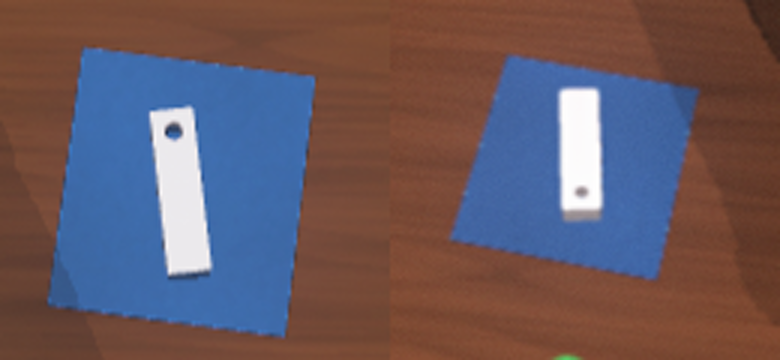

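The bar lies flat on the mat, with its hole at top px (327.7,218) and scene px (308.4,203.4). Now I'll measure the hole and rod with both cameras, using local refinement for the hole.

Run:
```python
from h import *
for cam,(u,v) in dict(top=(327.7,218.0),scene=(308.4,203.4)).items():
    g=cv2.cvtColor(r.get_image(cam),cv2.COLOR_RGB2GRAY).astype(float); u0,v0=int(round(u)),int(round(v))
    p=g[v0-4:v0+5,u0-4:u0+5]; w=np.clip(p.max()-25-p,0,None); yy,xx=np.mgrid[v0-4:v0+5,u0-4:u0+5]
    c=((w*xx).sum()/w.sum(),(w*yy).sum()/w.sum()); print(cam,np.round(c,2),"hole",ray(cam,*c,.026)[:2].round(4))
for cam,pt in dict(top=(464.9,227.4),scene=(196.8,157.2)).items(): print(cam,"tip",ray(cam,*pt,.170)[:2].round(4))
for cam,pt in dict(top=(446.6,231.6),scene=(208.6,188.2)).items(): print(cam,"collar",ray(cam,*pt,.02)[:2].round(4))
# bar edge angles, top: rows of bar mask
g=r.get_image('top');h=cv2.cvtColor(g,cv2.COLOR_RGB2HSV);m=(h[...,1]<90)&(h[...,2]>100);L=[];Rr=[]
for v in range(214,262):
    x=np.where(m[v,300:350])[0]+300; L.append(ray('top',x[0]-.5,v,.027)[:2]);Rr.append(ray('top',x[-1]+.5,v,.027)[:2])
for q in (L,Rr): q=np.array(q);k=np.polyfit(q[:,0],q[:,1],1);print('edge',np.degrees(np.arctan(k[0])).round(2),'y at .52',np.polyval(k,.52).round(4))
togo([.474,-.010,.03])
```

```text
top [327.38 218.2 ] hole [0.5711 0.004 ]
scene [308.34 203.53] hole [0.5737 0.0052]
top tip [ 0.5433 -0.2919]
scene tip [ 0.5464 -0.2917]
top collar [ 0.544  -0.2921]
scene collar [ 0.5491 -0.2902]
edge 7.5 y at .52 0.0164
edge 7.52 y at .52 -0.0215
t 15.6 pos [0.6185 0.2621 0.1716] rpy [-1.7996e+02 -3.0000e-02 -1.7198e+02] F [1.1 0.1 0.3] w 0.802 tool shift [ 0.181  -0.2492  0.1419]
```

Cameras average the hole at (0.572, 0.0045), which agrees with the release pose. I'll re-grasp 75 mm from the hole, at (0.498, -0.0063).

Emit:
{"name": "arm_command", "arguments": {
  "plan": [
    [0.0262,-0.0415,0,0,0,0],
    [0.0262,-0.0415,0,0,0,0],
    [0.0262,-0.0415,0,0,0,0],
    [0.0262,-0.0415,0,0,0,0],
    [0.0262,-0.0415,0,0,0,0],
    [0.0262,-0.0415,0.02,0,0,0],
    [0,0,0.03,0,0,0],
    [0,0,0,0,0,0]
  ],
  "grip": 0.8
}}

```text
t: 16.6
position: [0.4962, -0.0067, 0.1204]
tool_rot: [-3.142, -0.003, -3.003]
force: [-0.4, 0.4, 0.1]
width: 0.903
```

```bash
python3 -c "
from h import *
togo([.498,-.0063,.014]); turn(188.1)"
```

```text
t 16.6 pos [ 0.4962 -0.0067  0.1204] rpy [-180.     -0.19 -172.05] F [-0.4  0.4  0.1] w 0.903 tool shift [-0.0022  0.0002  0.1064]
turn [-0.0001 -0.0034 -0.0026]
```

Emit:
{"name": "arm_command", "arguments": {
  "plan": [
    [-0.001,0,0.03,0,0,-0.0015],
    [0,0,0.03,0,0,0],
    [0,0,0.02,0,0,0],
    [0,0,0.015,0,0,0],
    [0,0,0.008,0,0,0],
    [0,0,0.003,0,0,0],
    [0,0,0,0,0,0],
    [0,0,0,0,0,0]
  ]
}}

```text
t: 17.6
position: [0.4989, -0.0054, 0.0164]
tool_rot: [-3.141, 0.0, -2.999]
force: [-0.7, 0.6, -0.4]
width: 0.899
```

Emit:
{"name": "arm_command", "arguments": {
  "plan": [
    [0,0,0,0,0,0],
    [0,0,0,0,0,0],
    [0,0,0,0,0,0],
    [0,0,0,0,0,0],
    [0,0,0,0,0,0]
  ],
  "grip": 0
}}

```text
t: 18.23
position: [0.4986, -0.0054, 0.0158]
tool_rot: [-3.141, -0.001, -2.999]
force: [-0.5, -0.1, -0.3]
width: 0.498
```

Emit:
{"name": "arm_command", "arguments": {
  "plan": [
    [0,0,0,0,0,0],
    [0,0,0,0,0,0],
    [0,0,0,0,0,0],
    [0,0,0,0,0,0]
  ],
  "grip": -1
}}

```text
t: 18.73
position: [0.4987, -0.0054, 0.0161]
tool_rot: [-3.141, -0.0, -2.999]
force: [-1.0, -0.6, 6.0]
width: 0.411
```

```bash
python3 -c "
from h import *
togo([.498,-.0063,.014]); turn(188.1)"
```

```text
t 18.725 pos [ 0.4987 -0.0054  0.0161] rpy [-1.7996e+02 -1.0000e-02 -1.7182e+02] F [-1.  -0.6  6. ] w 0.411 tool shift [ 0.0008 -0.0008  0.0021]
turn [-0.0007 -0.0002  0.0014]
```

Emit:
{"name": "arm_command", "arguments": {
  "plan": [
    [0,0,-0.01,0,0,0],
    [0,0,-0.02,0,0,0],
    [0,0,-0.035,0,0,0],
    [0,0,-0.04,0,0,0],
    [0,0,-0.04,0,0,0],
    [0,0,-0.04,0,0,0],
    [0,0,-0.035,0,0,0],
    [0,0,0,0,0,0]
  ]
}}

```text
t: 19.73
position: [0.4995, -0.0052, 0.2382]
tool_rot: [-3.141, 0.003, -2.999]
force: [-0.4, 0.1, -3.8]
width: 0.404
```

Emit:
{"name": "arm_command", "arguments": {
  "plan": [
    [0.0097,-0.0415,0,0,0,0],
    [0.0097,-0.0415,0,0,0,0],
    [0.0097,-0.0415,0,0,0,0],
    [0.0097,-0.0415,0,0,0,0],
    [0.0097,-0.0415,0,0,0,0],
    [0.0097,-0.0415,0,0,0,0],
    [0.0097,-0.0415,0,0,0,0],
    [0,0,0,0,0,0]
  ]
}}

```text
t: 20.72
position: [0.4718, -0.3046, 0.2334]
tool_rot: [3.14, -0.003, -3.002]
force: [-0.3, 0.0, -3.0]
width: 0.409
```

Emit:
{"name": "arm_command", "arguments": {
  "plan": [
    [0,0,0,0,0,0],
    [0,0,0,0,0,0]
  ]
}}

```text
t: 20.98
position: [0.4728, -0.3015, 0.2355]
tool_rot: [3.141, -0.001, -2.998]
force: [1.3, 0.7, -3.2]
width: 0.408
```

```bash
python3 -c "
from h import *
togo([.4723,-.3023,.235]); turn(188.1)
for c in ['top','scene']: print(c,'hole top pred',proj(c,[.546,-.2918,.246]),'tip',proj(c,[.546,-.2918,.173]))
a=r.get_image('top')[165:285,400:500,::-1]; b=r.get_image('scene')[90:210,140:240,::-1]
cv2.imwrite('pics/j1.png',cv2.resize(np.hstack([a,b]),None,fx=4,fy=4,interpolation=cv2.INTER_CUBIC))"
```

```text
t 20.975 pos [ 0.4728 -0.3015  0.2355] rpy [ 1.7999e+02 -7.0000e-02 -1.7176e+02] F [ 1.3  0.7 -3.2] w 0.408 tool shift [ 0.0007 -0.0007  0.0005]
turn [ 0.0001 -0.0011  0.0024]
top hole top pred [476.37411089 223.18014292] tip [465.24249916 226.02123409]
scene hole top pred [190.00414296 139.18412994] tip [196.55805824 156.41482527]
```

View pics/j1.png

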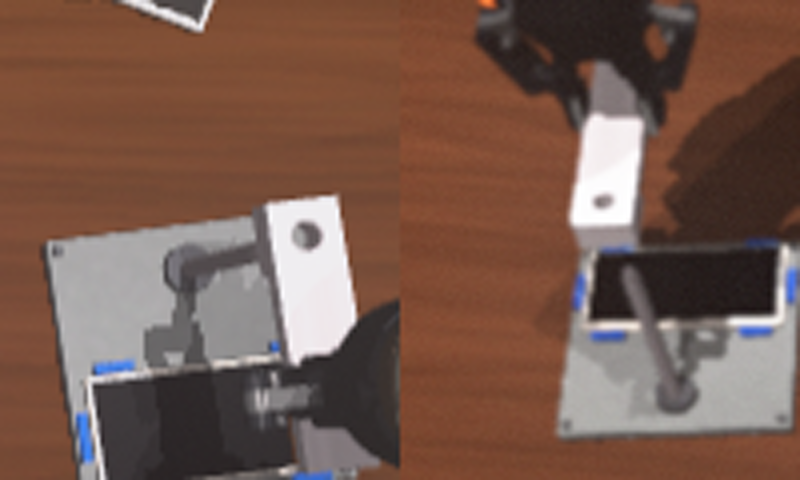

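Bar hole at top px (476.4,223.6) and scene px (190.4,139.9). Predicted directly over the rod: (476.4,223.2) and (190.0,139.2). Relative to the rod it is about 1 mm too far in +x, so I'll correct that and lower onto the tapered tip, watching the force.

Emit:
{"name": "arm_command", "arguments": {
  "plan": [
    [0.001,0,0.015,0,0,0.001],
    [0,0,0.015,0,0,0],
    [0,0,0.01,0,0,0],
    [0,0,0.006,0,0,0],
    [0,0,0.005,0,0,0],
    [0,0,0.004,0,0,0],
    [0,0,0,0,0,0],
    [0,0,0,0,0,0]
  ]
}}

```text
t: 22.08
position: [0.4719, -0.3027, 0.1813]
tool_rot: [-3.141, -0.0, -3.0]
force: [-0.3, -0.5, -3.1]
width: 0.405
```

```bash
python3 -c "
from h import *
togo([.4713,-.3020,.16]); turn(188.1); print(r.get_state()['torque'])"
```

```text
t 22.075 pos [ 0.4719 -0.3027  0.1813] rpy [-1.7995e+02 -2.0000e-02 -1.7188e+02] F [-0.3 -0.5 -3.1] w 0.405 tool shift [0.0005 0.0008 0.0213]
turn [-0.0008 -0.0003  0.0004]
[ 0.01808236  0.07654012 -0.04333365]
```

Emit:
{"name": "arm_command", "arguments": {
  "plan": [
    [0.0003,0.0005,0.003,0,0,0],
    [0,0,0.003,0,0,0],
    [0,0,0.003,0,0,0],
    [0,0,0.003,0,0,0],
    [0,0,0,0,0,0]
  ]
}}

```text
t: 22.7
position: [0.4713, -0.3021, 0.1686]
tool_rot: [-3.141, -0.001, -3.0]
force: [0.1, -0.2, -2.6]
width: 0.411
```

```bash
python3 -c "
from h import *
togo([.4713,-.3020,.16]); print(r.get_state()['torque'])"
```

```text
t 22.7 pos [ 0.4713 -0.3021  0.1686] rpy [-1.7999e+02 -6.0000e-02 -1.7188e+02] F [ 0.1 -0.2 -2.6] w 0.411 tool shift [-0.      0.0001  0.0086]
[0.01849245 0.05710377 0.0221227 ]
```

Emit:
{"name": "arm_command", "arguments": {
  "plan": [
    [0,0,0.005,0,0,0],
    [0,0,0.005,0,0,0],
    [0,0,0.006,0,0,0],
    [0,0,0.006,0,0,0],
    [0,0,0,0,0,0],
    [0,0,0,0,0,0]
  ]
}}

```text
t: 23.45
position: [0.4714, -0.3022, 0.1471]
tool_rot: [-3.141, -0.001, -3.0]
force: [-0.2, -0.2, -2.8]
width: 0.408
```

```bash
python3 -c "
from h import *
togo([.4713,-.3020,.033]); print(r.get_state()['torque'])
a=r.get_image('top')[185:275,420:495,::-1]; b=r.get_image('scene')[115:205,160:235,::-1]
cv2.imwrite('pics/j2.png',cv2.resize(np.hstack([a,b]),None,fx=5.3,fy=5.3,interpolation=cv2.INTER_CUBIC))"
```

```text
t 23.45 pos [ 0.4714 -0.3022  0.1471] rpy [-1.7996e+02 -3.0000e-02 -1.7188e+02] F [-0.2 -0.2 -2.8] w 0.408 tool shift [0.     0.0003 0.1141]
[-0.02936274  0.06547497  0.01348588]
```

View pics/j2.png

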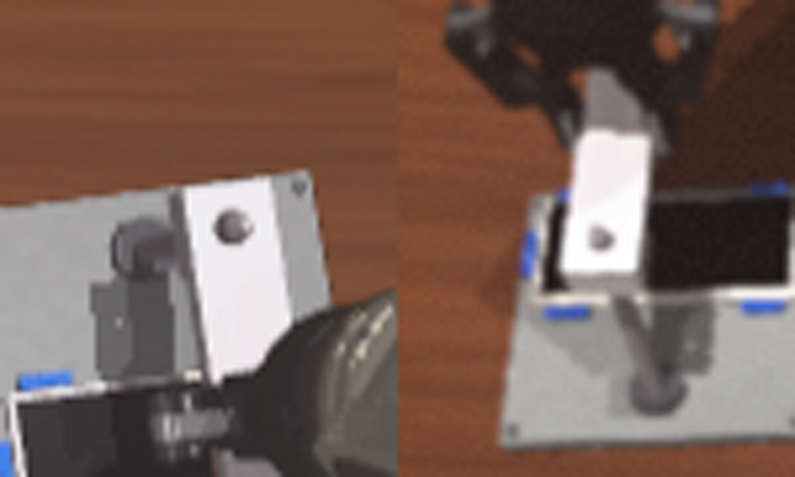

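The rod fills the hole in both views (top ~(234,226), scene ~(601,238) in the crop), and the forces show weight only. Lowering on.

Emit:
{"name": "arm_command", "arguments": {
  "plan": [
    [0,0.0002,0.008,0,0,0],
    [0,0,0.01,0,0,0],
    [0,0,0.01,0,0,0],
    [0,0,0.01,0,0,0],
    [0,0,0.01,0,0,0],
    [0,0,0.005,0,0,0],
    [0,0,0,0,0,0]
  ]
}}

```text
t: 24.42
position: [0.4712, -0.3019, 0.0936]
tool_rot: [-3.141, -0.001, -3.0]
force: [0.4, 0.6, -2.8]
width: 0.406
```

Emit:
{"name": "arm_command", "arguments": {
  "plan": [
    [0,0,0.008,0,0,0],
    [0,0,0.01,0,0,0],
    [0,0,0.01,0,0,0],
    [0,0,0.008,0,0,0],
    [0,0,0.005,0,0,0],
    [0,0,0,0,0,0],
    [0,0,0,0,0,0]
  ]
}}

```text
t: 25.3
position: [0.4715, -0.3021, 0.0533]
tool_rot: [-3.141, -0.0, -3.0]
force: [0.1, -0.6, -2.9]
width: 0.404
```

```bash
python3 -c "
from h import *
togo([.4713,-.3020,.0331]); turn(188.1); print(r.get_state()['torque'])"
```

```text
t 25.3 pos [ 0.4715 -0.3021  0.0533] rpy [-1.7995e+02 -2.0000e-02 -1.7188e+02] F [ 0.1 -0.6 -2.9] w 0.404 tool shift [0.0002 0.0002 0.0202]
turn [-0.0009 -0.0003  0.0004]
[-0.01902604  0.14406344 -0.00031015]
```

Emit:
{"name": "arm_command", "arguments": {
  "plan": [
    [0,0,0.005,0,0,0],
    [0,0,0.005,0,0,0],
    [0,0,0.004,0,0,0],
    [0,0,0.002,0,0,0],
    [0,0,0,0,0,0],
    [0,0,0,0,0,0]
  ]
}}

```text
t: 26.05
position: [0.4714, -0.3021, 0.0371]
tool_rot: [-3.141, -0.0, -3.0]
force: [0.4, -0.6, -4.0]
width: 0.404
```

Emit:
{"name": "arm_command", "arguments": {
  "plan": [
    [0,0,0.001,0,0,0],
    [0,0,0.001,0,0,0],
    [0,0,0.001,0,0,0],
    [0,0,0,0,0,0]
  ]
}}

```text
t: 26.55
position: [0.4712, -0.302, 0.0339]
tool_rot: [-3.141, -0.001, -3.0]
force: [0.3, 0.1, -2.3]
width: 0.407
```

```bash
python3 -c "
from h import *
togo([.4713,-.3020,.0331]); turn(188.1); print(r.get_state()['torque'])"
```

```text
t 26.55 pos [ 0.4712 -0.302   0.0339] rpy [-1.7998e+02 -5.0000e-02 -1.7188e+02] F [ 0.3  0.1 -2.3] w 0.407 tool shift [-0.0001  0.      0.0008]
turn [-0.0004 -0.0008  0.0004]
[-0.03188509  0.09480625 -0.02555288]
```

Emit:
{"name": "arm_command", "arguments": {
  "plan": [
    [0,0,0.0005,0,0,0],
    [0,0,0,0,0,0],
    [0,0,0,0,0,0]
  ]
}}

```text
t: 26.92
position: [0.4713, -0.3021, 0.0335]
tool_rot: [-3.141, -0.001, -3.0]
force: [-0.2, 0.1, -2.8]
width: 0.404
```

Emit:
{"name": "arm_command", "arguments": {
  "plan": [
    [0,0,0.0005,0,0,0],
    [0,0,0,0,0,0],
    [0,0,0,0,0,0]
  ]
}}

```text
t: 27.3
position: [0.4713, -0.3021, 0.0331]
tool_rot: [-3.141, -0.001, -3.0]
force: [-1.6, 0.3, -0.6]
width: 0.406
```

Emit:
{"name": "arm_command", "arguments": {
  "plan": [
    [0,0,0.0003,0,0,0],
    [0,0,0,0,0,0],
    [0,0,0,0,0,0]
  ]
}}

```text
t: 27.68
position: [0.4714, -0.3021, 0.0331]
tool_rot: [-3.141, -0.0, -3.0]
force: [-2.0, 2.1, 5.8]
width: 0.411
```

The force went from -2.8 to +5.8 N at TCP z 0.033, exactly the home height, so the bar is seated. Releasing.

Emit:
{"name": "arm_command", "arguments": {
  "plan": [
    [0,0,0,0,0,0],
    [0,0,0,0,0,0],
    [0,0,0,0,0,0],
    [0,0,0,0,0,0],
    [0,0,0,0,0,0],
    [0,0,0,0,0,0]
  ],
  "grip": 0.5
}}

```text
t: 28.42
position: [0.4713, -0.3021, 0.0327]
tool_rot: [-3.141, -0.001, -3.0]
force: [0.8, -0.1, 0.1]
width: 0.746
```

Emit:
{"name": "arm_command", "arguments": {
  "plan": [
    [0,0,-0.01,0,0,0],
    [0,0,-0.03,0,0,0],
    [0,0,-0.05,0,0,0],
    [0,0,-0.05,0,0,0],
    [0,0,-0.05,0,0,0],
    [0,0.05,-0.03,0,0,0],
    [0,0.06,0,0,0,0],
    [0,0.06,0,0,0,0]
  ]
}}

```text
t: 29.42
position: [0.447, -0.1323, 0.2538]
tool_rot: [-3.14, 0.001, -3.001]
force: [0.4, -0.4, -0.3]
width: 0.748
```

Emit:
{"name": "arm_command", "arguments": {
  "plan": [
    [0,0.06,0,0,0,0],
    [0,0.06,0,0,0,0],
    [0,0.04,0,0,0,0],
    [0,0,0,0,0,0],
    [0,0,0,0,0,0]
  ]
}}

```text
t: 30.05
position: [0.4249, 0.0245, 0.253]
tool_rot: [-3.141, 0.0, -2.999]
force: [0.2, -0.1, 0.2]
width: 0.745
```

```bash
python3 -c "
from h import *
togo([0,0,0])
for c in ['top','scene']: print(c,'exp hole',proj(c,[.5448,-.2918,.044]).round(1),'exp pad end',proj(c,[.4508,-.3052,.044]).round(1))
a=r.get_image('top')[200:300,400:500,::-1]; b=r.get_image('scene')[125:225,160:260,::-1]
cv2.imwrite('pics/j3.png',cv2.resize(np.hstack([a,b]),None,fx=4,fy=4,interpolation=cv2.INTER_CUBIC))"
```

```text
t 30.05 pos [0.4249 0.0245 0.253 ] rpy [-179.95    0.   -171.84] F [ 0.2 -0.1  0.2] w 0.745 tool shift [0.4241 0.0362 0.2529]
top exp hole [449.1 230.6] exp pad end [455.3 269.8]
scene exp hole [206.7 182.5] exp pad end [209.4 155.7]
```

View pics/j3.png

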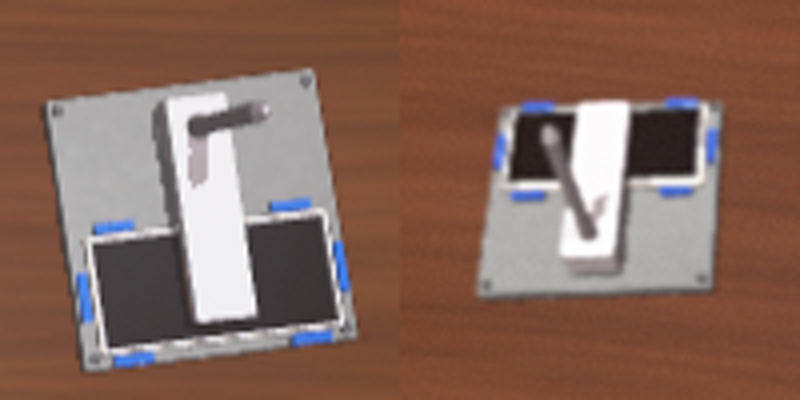

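The bar sits flat on the collar, rod through its hole (top crop ~(197,124), expected px (449,230.6)), with the pad end in the middle of the phone. The phone is still within its stops. The gripper is clear, so I'm handing in.

```bash
python3 -c "
from rig import r
print(r.job_done())"
```

```text
the job is handed in; nothing more can be done
None
```

The clamp bar is on the jig with the rod through its hole and its pad in the middle of the phone, released. I handed the job in about 30 s into the 70 s; no verdict is reported.

- **Sequence:** I lifted the bar from the tray by its drilled end and laid it flat on the mat. I let go, took it again about 75 mm from the hole, and lowered it over the rod in small steps.
- **Seating:** During the descent the force showed only the bar's weight. It then rose to about +6 N at the expected home height, roughly 9 N of push before I let go.
- **Final pictures:** Both cameras show the bar lying flat on the collar with the rod through the hole. The phone is still inside its stops, and the gripper is clear of everything.

- **Early mistake:** I assumed the wrong sense for joint 6, so it ran to about its limit in free air and tilted the tool. I levelled it again before going near anything.
- **Camera disagreement:** The two cameras differed by 3–5 mm in x. I used an average and shifted about 1 mm at the rod.
- **Not checked:** I did not re-measure the jar or the two tools in the tray at the end. The gripper never moved near the jar, and the tools looked in place when the bar was lifted, though the arm hid part of the screwdriver.

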